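Hang the sink caddy on its spring-keeper hooks

TASK

Clear the cabinet floor by hanging the small grey caddy by its steel bar on the bracket's two side-opening hooks: bring the bar in level from the open side, push the spring keeper back until the bar meets the back of the mouths, let it down to the bottom of both throats, and let go so that it hangs still and level, in the middle of the bracket. Work gently - neither ram nor force the bracket, and leave the other things where they are.

Things in the scene. Friction and masses are not known exactly. Their poses are not given: they have to be found in the camera images.
- caddy_bar (a point): centre of the loose caddy's hanging bar: round steel, 10 mm thick, 148 mm long, level, along the caddy's y, 115 mm above the caddy's underside. Its middle 58 mm, between the two uprights, is free to be pinched from above, across the bar. z up; the caddy is the same turned half round.
- caddy: the caddy: open grey plastic box, 70 (its x) x 90 (its y) x 45 mm tall, 0.2 to 0.4 kg, with two flat steel uprights at y = +-32 mm that carry the bar; origin under the centre of the box, z up
- bracket: fixed steel bracket; origin on the table below the throats' foremost place, z up, x from the hooks' open side (-x) to their back (+x). Foot plate x = 45 to 165 mm, 170 wide, 8 thick; posts at x = 106 to 124 mm. On the posts a hook head is clamped at an unknown setting: all of it stands 4 to 34 mm further along +x than the values given for the three points below, and stays there.
- mouth_front (a point): foremost place (the true one lies 4 to 34 mm further along +x) of the mouths of the head's two equal hook plates, 8 mm thick, at y = +-54 mm: half-way up the front edge of the ledges. Ledge: bracket x = -32 to -6 mm, top z = 165 mm. Roof: from x = -20 mm back, underside z = 185, top z = 193 mm. The bar goes in only level, along +x, between ledge and roof.
- throat_front (a point): foremost place (the true one lies 4 to 34 mm further along +x) of the bar's centre when it hangs home, z = 152 mm. Throat: slot straight down behind each ledge, bracket x = -6 to +6 mm, floor z = 147 mm. The hard back wall at x = +6 mm runs straight from the floor up to the roof. The 100 mm between the plates are free for fingers.
- keeper_front (a point): foremost place (the true one lies 4 to 34 mm further along +x) of the noses of the spring keeper: two 8 mm fingers at y = +-64 mm, z = 167 to 181 mm, across the mouths, joined behind by a rod (bracket x = 70 mm, z = 174 mm). The bar pushes them back along +x: 3 N at first, about 6 N at the back wall. They spring forward over the bar once it is down. Do not press past 22 N.
- spray: trigger spray bottle, blue plastic, 84 mm wide, 220 mm tall; origin under its centre; a bystander
- cleaner: white plastic bottle, 72 mm wide, 190 mm tall; origin under its centre; a bystander
- locknut: steel pipe locknut ring lying flat, 68 mm wide, 14 mm tall; origin under its centre; a bystander
- hinge: steel cabinet hinge lying flat, about 115 x 50 x 18 mm, extending to its own +x; origin under its mounting plate; a bystander
- wrench: steel wrench lying flat; a bystander
- tape: roll of white sealing tape lying flat, 90 mm wide, 25 mm tall; origin under its centre; a bystander

How it is judged:
By the outcome, as a careful person would: the job done as asked, in the order asked, and still so for the second after the job is handed in, with the robot touching nothing.
It also fails if it takes over 56 s, if anything falls off the work surface, if the arm or the gripper's body presses on something with over 40 N, if the wrist force passes 120 N, or if a joint passes its speed limit or range.

ROBOT

A 6-joint arm with a two-finger parallel gripper is mounted at the origin on the work surface. World frame = base frame: x ahead of the robot, y to its left, z up, the work surface at z = 0. Lengths are in m, angles in degrees, forces in N, time in s.
With the tool pointing down it reaches from about 0.4 to 0.825 m from the base axis. Payload 7 kg.
Tool frame: the origin (TCP) lies midway between the tips of the shut fingers; the grasp point (between the pads) lies 19 mm behind it; z points along the fingers, y is the line along which they close (so a half turn about z gives the same grasp; the last joint's range is limited). The gripper opens to 88 mm and grips with 3 to 60 N. Pads are 19 mm wide; open, the fingers measure 130 mm over their backs; the gripper's body (78 mm by 193 mm) begins 47 mm behind the grasp point.
Start: joints at [91.45, 20.546, 0.682, 0, -70.136, -16.507], TCP at [0.175, 0.652, 0.227] pointing down, gripper open.
Joint ranges: [-176.03, 176.03], [-82.01, 121.73], [-58.28, 71.71], [-173.87, 95.51], [-174.79, -0.11], [-173.66, 173.66]. Speed limits (degrees/s): [136.94, 136.94, 172.46, 180, 180, 180].

INTERFACE

Orientations are given as [roll, pitch, yaw] about the fixed x, y, z axes, in that order (R = Rz(yaw) Ry(pitch) Rx(roll)).
In Python, from plant import r gives the robot as it stands. The module is installed in compiled form; this text tells all that it offers.
- The arm moves only by the tool play_rows, never from a script. Its argument "rows" is a list of rows, each an object with "slide": the shift along the tool's x, y, z as a fraction of full scale, a list of three; "delta_rot": the turn, a rotation vector about the tool's x, y, z as a fraction of full scale, a list of three; "fingers": the opening, from -1 (shut) to 1 (fully open). In form: [{"slide": [x, y, z], "delta_rot": [rx, ry, rz], "fingers": fingers}, ...]. A call has 1 to 8 rows; each row shifts and turns the commanded pose from where the row before left it, along the tool's axes as they then stand; what a row does not reach is not made up. Full scale, the value 1, is 0.15 m for a shift and 0.08 rad for a turn. A row lasts 1/8 s, in which the tool goes at most 62.5 mm and 10.7 degrees, less where a joint would pass 70% of its speed; a pose out of reach is approached as far as the arm can. A call with a number of a shift or a turn outside -1 to 1 is refused whole. A call with a gripper value outside its range is refused whole. The fingers move at their own pace and stop on an object; "squeeze" is the grip in N (left out, the last holds). Time passes only in rows, so rows that do not move let the fingers close. It gives the time, the measured TCP pose, the force, the opening and the grip force at its end, in the units of the state.
- r.get_state(): the state, without advancing time (a new reading comes with each control period).
- r.capture(name): name is "scene" or "top" or "wrist"; returns a dict with "image" (420x560x3 uint8, blue, green, red), "fx", "fy", "cx", "cy" (pixels), "R" (3x3) and "t" (3): a world point X has camera coordinates R X + t; the wrist camera has in their place "T_tool_cam" (4x4, takes a point from camera to tool coordinates, whose origin is the TCP and whose axes are the flange's). Camera axes: x right, y down, z forward; pixel columns grow to the right and rows downward; lengths in m; the calibration is good to about 2 mm. A picture is of the moment at which its call begins: read the wrist's pose just before it. There is no depth.
- r.close_job(): hands the job in; it is judged then, once.
The state is a dict: "time_s": time; "joints": joint angles; "qd": joint speeds; "joint_torque": joint torques, N m; "tcp_pos": TCP position; "eef_rot": TCP orientation; "contact_force": force on the tool from outside, world axes, zero at the start; "moment": the same for the moment, N m; "gripper_width": finger opening in m; "gripper_force": force on a finger pad.
Only numpy, scipy, OpenCV 4.12 (cv2) and the standard library are available. Lean on these libraries where they do the work, as an engineer would, in place of code of your own. Each camera call takes 0.05 s, during which the arm holds its last target. There are 200 camera calls.

## Working session

There is one attempt and no reset: what is moved stays moved. The work goes in short steps, Python scripts to look and compute and a tool call to move; the robot and the scene stay as the last step left them, time stands still between calls to the robot, and variables do not carry over. Pictures are saved under pics/ and viewed, at most 10 in all, crops included, and the job is handed in when it is done.

Besides the shell and the picture viewer there is one more tool, called as name(argument=value, ...), one argument or row to a line, values as JSON. play_rows: Moves the arm, as the interface text tells. Shift numbers are shares of 0.15 m and turn numbers shares of 0.08 rad, none past 1 either way. Its arguments: {"type":"object","properties":{"rows":{"type":"array"},"squeeze":{"type":"number"}},"required":["rows"]}

```bash
mkdir -p pics
python3 - <<'E'
from plant import r
import cv2,numpy as np,pickle
print(r.get_state())
d={}
for n in("scene","top"):
    c=r.capture(n);d[n]=c;cv2.imwrite(f"pics/{n}0.png",c["image"])
    print(n,c["fx"],c["cx"],c["cy"],np.round(-c["R"].T@c["t"],3),np.round(c["R"],3).tolist())
pickle.dump(d,open("c0.pkl","wb"))
E
```

```text
{'time_s': 0.0, 'joints': array([ 9.14494327e+01,  2.05898151e+01,  6.32948285e-01, -2.03911012e-02,
       -7.01347441e+01, -1.65075709e+01]), 'qd': array([ 0.01783287, -0.01320894, -0.06375076,  0.04070395,  0.05809913,
        0.03688616]), 'joint_torque': array([-1.32245674e-03, -5.82712162e+01,  2.93047374e+01,  6.99739158e+00,
        7.02534409e-03, -1.61906514e-04]), 'tcp_pos': array([0.17525404, 0.65134223, 0.22563384]), 'eef_rot': array([ 1.79906718e+02, -7.65422899e-03, -1.50650764e+01]), 'contact_force': array([0.73320236, 0.38877894, 1.12632246]), 'moment': array([-0.03358335,  0.01319756, -0.03217544]), 'gripper_force': 0.0, 'gripper_width': 0.08786732949885963}
scene 527.2861322039691 280.65183746993057 204.83197498245536 [ 1.417 -0.115  1.204] [[0.118, 0.993, -0.014], [0.752, -0.098, -0.652], [-0.649, 0.067, -0.758]]
top 519.1990302417425 270.46435261616443 210.52868140625753 [ 0.34  -0.009  1.774] [[0.01, -1.0, 0.002], [-0.994, -0.01, -0.107], [0.107, -0.001, -0.994]]
```

View pics/scene0.png

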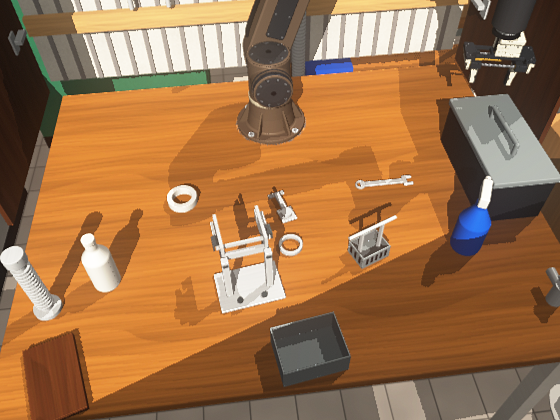

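View pics/top0.png

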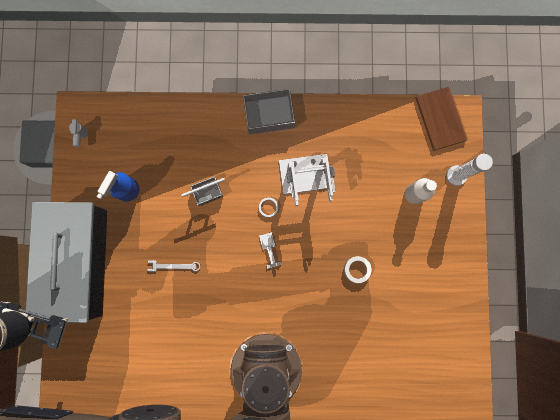

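The scene view shows the caddy bar around (375,227) and the bracket around (248,255). In the top view they are around (203,187) and (308,175), with the hooks opening towards the robot. I'll enlarge crops of both.

Run:
```python
import cv2,numpy as np,pickle
d=pickle.load(open("c0.pkl","rb"))
t=d["top"]["image"][145:215,175:345];s=d["scene"]["image"][190:315,205:405]
cv2.imwrite("pics/t1.png",cv2.resize(t,(680,280),interpolation=cv2.INTER_CUBIC))
cv2.imwrite("pics/s1.png",cv2.resize(s,None,fx=4,fy=4,interpolation=cv2.INTER_CUBIC))
```

```text
(no output)
```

View pics/t1.png

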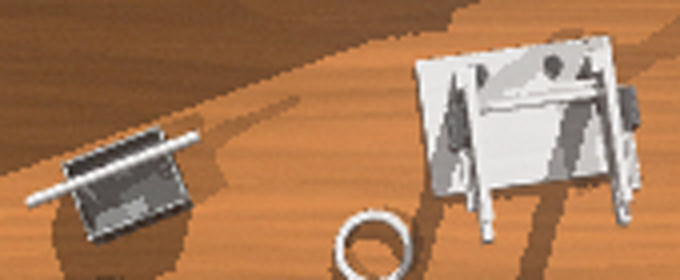

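View pics/s1.png

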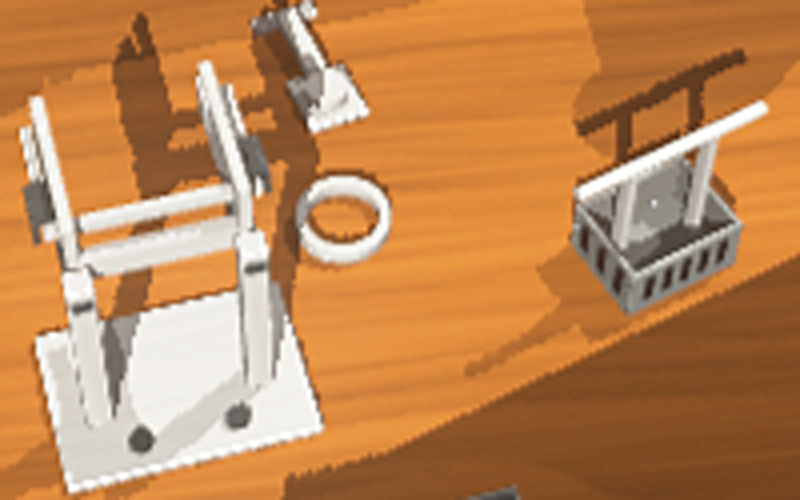

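The top crop shows the bar ends at (30,201) and (196,136), and the hook tips at (487,240) and (626,222). The scene crop shows the bar ends at (580,192) and (765,108), the hook tips at (37,97) and (205,63), and all four plate corners. Next I'll fit both poses.

```bash
cat > h.py <<'E'
import numpy as np
def proj(c,X):
    p=np.atleast_2d(X)@np.array(c["R"]).T+c["t"]
    return np.c_[c["fx"]*p[:,0]/p[:,2]+c["cx"],c["fy"]*p[:,1]/p[:,2]+c["cy"]]
def ray(c,uv,z):
    R=np.array(c["R"]);o=-R.T@c["t"];d=R.T@[(uv[0]-c["cx"])/c["fx"],(uv[1]-c["cy"])/c["fy"],1]
    return o+d*(z-o[2])/d[2]
def place(p,L):
    L=np.atleast_2d(L);a=p[2];return np.c_[p[0]+np.cos(a)*L[:,0]-np.sin(a)*L[:,1],p[1]+np.sin(a)*L[:,0]+np.cos(a)*L[:,1],L[:,2]]
E
python3 - <<'E'
import pickle,numpy as np
from scipy.optimize import least_squares as ls
from h import *
d=pickle.load(open("c0.pkl","rb"));T,S=d["top"],d["scene"]
t=lambda a:np.array(a)/4+[175,145]; s=lambda a:np.array(a)/4+[205,190]
bt,bs=t([(30,201),(196,136)]),s([(580,192),(765,108)])
for c,b in((T,bt),(S,bs)):print("bar",[np.round(ray(c,u,.115),4) for u in b])
tt,ts=t([(487,240),(626,222)]),s([(37,97),(205,63)])
for z in(.165,.193):
  for c,b in((T,tt),(S,ts)):print("tip",z,[np.round(ray(c,u,z),4) for u in b])
# top crop: far-left, far-right, near-left
pt=t([(416,60),(607,37),(436,197)]);Lt=[(.165,.085,.008),(.165,-.085,.008),(.045,.085,.008)]
# scene: near-left? (image left = -y)
ps=s([(37,337),(72,490),(323,430),(283,285)]);Lz=[(.045,-.085,.008),(.165,-.085,.008),(.165,.085,.008),(.045,.085,.008)]
f=lambda p:np.r_[(proj(T,place(p,Lt))-pt).ravel(),(proj(S,place(p,Lz))-ps).ravel()]
q=ls(f,[.6,-.1,0]);print("bracket",q.x,np.degrees(q.x[2]),np.round(q.fun,1))
for s_ in(.004,.019,.034):print(s_,place(q.x,[(-.032+s_,.054,.165),(-.032+s_,-.054,.165)]).round(4).tolist(),place(q.x,[(-.02+s_,.054,.193)]).round(4).tolist())
E
```

```text
bar [array([0.5653, 0.273 , 0.115 ]), array([0.6196, 0.1403, 0.115 ])]
bar [array([0.6207, 0.1446, 0.115 ]), array([0.5678, 0.2805, 0.115 ])]
tip 0.165 [array([ 0.5314, -0.0927,  0.165 ]), array([ 0.5466, -0.2012,  0.165 ])]
tip 0.165 [array([ 0.5379, -0.1964,  0.165 ]), array([ 0.5233, -0.0869,  0.165 ])]
tip 0.193 [array([ 0.528 , -0.0913,  0.193 ]), array([ 0.543 , -0.1979,  0.193 ])]
tip 0.193 [array([ 0.5616, -0.1942,  0.193 ]), array([ 0.5474, -0.0877,  0.193 ])]
bracket [ 0.55748838 -0.14053509  0.13797103] 7.905157621612178 [-1.5 -0.9 -0.6 -1.3 -2.  -1.1 -0.9 -0.5 -1.5 -0.4  0.1 -0.6 -1.2 -1.2]
0.004 [[0.5223, -0.0909, 0.165], [0.5372, -0.1979, 0.165]] [[0.5342, -0.0892, 0.193]]
0.019 [[0.5372, -0.0888, 0.165], [0.552, -0.1958, 0.165]] [[0.5491, -0.0872, 0.193]]
0.034 [[0.552, -0.0868, 0.165], [0.5669, -0.1937, 0.165]] [[0.5639, -0.0851, 0.193]]
```

play_rows(
  rows=[
    {"slide": [0.288,0.176,-0.015],"delta_rot": [0,0,0],"fingers": 1},
    {"slide": [0.288,0.176,-0.015],"delta_rot": [0,0,0],"fingers": 1},
    {"slide": [0.288,0.176,-0.015],"delta_rot": [0,0,0],"fingers": 1},
    {"slide": [0.288,0.176,-0.015],"delta_rot": [0,0,0],"fingers": 1},
    {"slide": [0.288,0.176,-0.015],"delta_rot": [0,0,0],"fingers": 1},
    {"slide": [0.288,0.176,-0.015],"delta_rot": [0,0,0],"fingers": 1},
    {"slide": [0.288,0.176,-0.015],"delta_rot": [0,0,0],"fingers": 1},
    {"slide": [0.288,0.176,-0.015],"delta_rot": [0,0,0],"fingers": 1},
  ],
)

```text
time_s: 1.1
tcp_pos: [0.455, 0.3566, 0.2444]
eef_rot: [180.0, 0.0, -15.1]
contact_force: [0.3, 0.1, 0.8]
gripper_width: 0.0876
gripper_force: 0.0
```

play_rows(
  rows=[
    {"slide": [0.288,0.176,-0.015],"delta_rot": [0,0,0],"fingers": 1},
    {"slide": [0.288,0.176,-0.015],"delta_rot": [0,0,0],"fingers": 1},
    {"slide": [0.288,0.176,-0.015],"delta_rot": [0,0,0],"fingers": 1},
    {"slide": [0.288,0.176,-0.015],"delta_rot": [0,0,0],"fingers": 1},
    {"slide": [0,0,0],"delta_rot": [0,0,0.965],"fingers": 1},
    {"slide": [0,0,0],"delta_rot": [0,0,0.965],"fingers": 1},
    {"slide": [0,0,0],"delta_rot": [0,0,0.965],"fingers": 1},
    {"slide": [0,0,0],"delta_rot": [0,0,0.965],"fingers": 1},
  ],
)

```text
time_s: 2.1
tcp_pos: [0.5935, 0.211, 0.253]
eef_rot: [180.0, 0.0, -32.9]
contact_force: [-0.8, 0.9, 0.6]
gripper_width: 0.088
gripper_force: 0.0
```

play_rows(
  rows=[
    {"slide": [0,0,0],"delta_rot": [0,0,0.965],"fingers": 1},
    {"slide": [0,0,0],"delta_rot": [0,0,0.965],"fingers": 1},
    {"slide": [0,0,0],"delta_rot": [0,0,0.965],"fingers": 1},
    {"slide": [0,0,0],"delta_rot": [0,0,0.965],"fingers": 1},
    {"slide": [0,0,0],"delta_rot": [0,0,0.965],"fingers": 1},
    {"slide": [0,0,0],"delta_rot": [0,0,0.965],"fingers": 1},
    {"slide": [0,0,0],"delta_rot": [0,0,0.965],"fingers": 1},
    {"slide": [0,0,0],"delta_rot": [0,0,0.965],"fingers": 1},
  ],
)

```text
time_s: 3.1
tcp_pos: [0.5934, 0.2111, 0.2531]
eef_rot: [179.9, -0.0, -68.3]
contact_force: [1.0, 0.7, -0.1]
gripper_width: 0.0878
gripper_force: 0.0
```

```bash
cat >> h.py <<'E'
from scipy.spatial.transform import Rotation as Rn
def wrist(r):
    s=r.get_state();c=r.capture("wrist")
    W=np.eye(4);W[:3,:3]=Rn.from_euler("xyz",s["eef_rot"],degrees=True).as_matrix();W[:3,3]=s["tcp_pos"]
    M=np.linalg.inv(W@np.array(c["T_tool_cam"]));c["R"]=M[:3,:3];c["t"]=M[:3,3];c["state"]=s;return c
E
python3 - <<'E'
from plant import r;from h import *;import cv2,pickle
c=wrist(r);pickle.dump(c,open("w1.pkl","wb"));s=c["state"];print(s["time_s"],s["tcp_pos"],s["eef_rot"],s["contact_force"])
print(np.round(np.array(c["T_tool_cam"]),3))
cv2.imwrite("pics/w1.png",c["image"])
print(proj(c,[[.595,.2095,.115],[.568,.277,.115],[.62,.142,.115]]))
E
```

```text
3.1 [0.59340945 0.21111364 0.25308923] [ 1.79949339e+02 -1.26250805e-03 -6.82858070e+01] [ 0.9879822   0.73706716 -0.13344651]
[[ 0.    -0.966 -0.257  0.069]
 [ 1.     0.    -0.     0.   ]
 [ 0.    -0.257  0.966 -0.158]
 [ 0.     0.     0.     1.   ]]
[[276.94029837 199.04906229]
 [277.09428915 262.80147736]
 [278.65336304 127.71562191]]
```

View pics/w1.png

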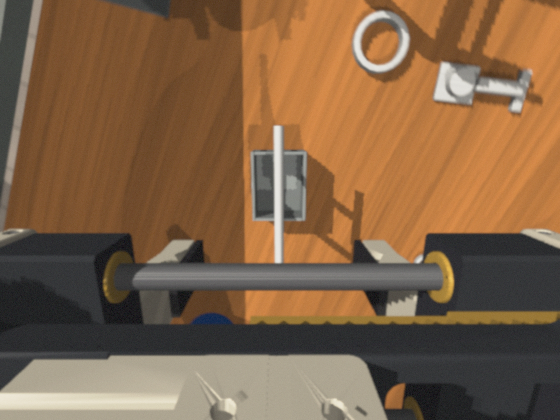

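The wrist view shows the bar upright in the image at column 278, with its far end at (278,127). The predicted end was (278.7,127.7), so the bar estimate holds and I'll descend and pinch.

play_rows(
  rows=[
    {"slide": [0,0,0.25],"delta_rot": [0,0,0],"fingers": 1},
    {"slide": [0,0,0.25],"delta_rot": [0,0,0],"fingers": 1},
    {"slide": [0,0,0.25],"delta_rot": [0,0,0],"fingers": 1},
    {"slide": [0,0,0.2],"delta_rot": [0,0,0],"fingers": 1},
    {"slide": [0,0,0.1],"delta_rot": [0,0,0],"fingers": 1},
    {"slide": [0,0,0],"delta_rot": [0,0,0],"fingers": 1},
  ],
  squeeze=40,
)

```text
time_s: 3.9
tcp_pos: [0.5933, 0.2109, 0.0952]
eef_rot: [179.9, -0.0, -68.1]
contact_force: [-0.6, 0.0, 0.6]
gripper_width: 0.0878
gripper_force: 0.0
```

play_rows(
  rows=[
    {"slide": [0,0,0],"delta_rot": [0,0,0],"fingers": -0.5},
    {"slide": [0,0,0],"delta_rot": [0,0,0],"fingers": -0.7},
    {"slide": [0,0,0],"delta_rot": [0,0,0],"fingers": -1},
    {"slide": [0,0,0],"delta_rot": [0,0,0],"fingers": -1},
    {"slide": [0,0,0],"delta_rot": [0,0,0],"fingers": -1},
    {"slide": [0,0,0],"delta_rot": [0,0,0],"fingers": -1},
    {"slide": [0,0,0],"delta_rot": [0,0,0],"fingers": -1},
    {"slide": [0,0,0],"delta_rot": [0,0,0],"fingers": -1},
  ],
)

```text
time_s: 4.9
tcp_pos: [0.5937, 0.2112, 0.096]
eef_rot: [180.0, 0.0, -68.1]
contact_force: [0.5, -1.0, 0.2]
gripper_width: 0.0132
gripper_force: 0.0
```

play_rows(
  rows=[
    {"slide": [0,0,0],"delta_rot": [0,0,0],"fingers": -1},
    {"slide": [0,0,0],"delta_rot": [0,0,0],"fingers": -1},
    {"slide": [0,0,0],"delta_rot": [0,0,0],"fingers": -1},
    {"slide": [0,0,-0.05],"delta_rot": [0,0,0],"fingers": -1},
    {"slide": [0,0,-0.15],"delta_rot": [0,0,0],"fingers": -1},
    {"slide": [0,0,-0.15],"delta_rot": [0,0,0],"fingers": -1},
    {"slide": [0,0,-0.05],"delta_rot": [0,0,0],"fingers": -1},
    {"slide": [0,0,0],"delta_rot": [0,0,0],"fingers": -1},
  ],
)

```text
time_s: 5.9
tcp_pos: [0.5936, 0.2113, 0.1562]
eef_rot: [-180.0, 0.0, -68.1]
contact_force: [-0.0, 0.1, -2.7]
gripper_width: 0.0084
gripper_force: 40.0
```

play_rows(
  rows=[
    {"slide": [0,0,0],"delta_rot": [0,0,0.6],"fingers": -1},
    {"slide": [0,0,0],"delta_rot": [0,0,0.6],"fingers": -1},
    {"slide": [0,0,0],"delta_rot": [0,0,0.6],"fingers": -1},
    {"slide": [0,0,0],"delta_rot": [0,0,0.6],"fingers": -1},
    {"slide": [0,0,0],"delta_rot": [0,0,0.65],"fingers": -1},
    {"slide": [-0.02,0.15,0],"delta_rot": [0,0,0],"fingers": -1},
    {"slide": [-0.02,0.15,0],"delta_rot": [0,0,0],"fingers": -1},
    {"slide": [-0.02,0.15,0],"delta_rot": [0,0,0],"fingers": -1},
  ],
)

```text
time_s: 6.9
tcp_pos: [0.5243, 0.2104, 0.1547]
eef_rot: [179.9, -0.1, -82.1]
contact_force: [0.5, 0.7, -2.2]
gripper_width: 0.0086
gripper_force: 40.0
```

play_rows(
  rows=[
    {"slide": [-0.02,0.16,0],"delta_rot": [0,0,0],"fingers": -1},
    {"slide": [-0.02,0.16,0],"delta_rot": [0,0,0],"fingers": -1},
    {"slide": [-0.02,0.16,0],"delta_rot": [0,0,0],"fingers": -1},
    {"slide": [0.1,0.014,0],"delta_rot": [0,0,0],"fingers": -1},
    {"slide": [0.2,0.028,0],"delta_rot": [0,0,0],"fingers": -1},
    {"slide": [0.2,0.028,0],"delta_rot": [0,0,0],"fingers": -1},
    {"slide": [0.2,0.028,0],"delta_rot": [0,0,0],"fingers": -1},
    {"slide": [0.2,0.028,0],"delta_rot": [0,0,0],"fingers": -1},
  ],
)

```text
time_s: 7.9
tcp_pos: [0.4526, 0.0721, 0.1554]
eef_rot: [179.9, -0.0, -82.1]
contact_force: [1.0, 0.2, -3.4]
gripper_width: 0.0089
gripper_force: 40.0
```

play_rows(
  rows=[
    {"slide": [0.2,0.028,0],"delta_rot": [0,0,0],"fingers": -1},
    {"slide": [0.2,0.028,0],"delta_rot": [0,0,0],"fingers": -1},
    {"slide": [0.2,0.028,0],"delta_rot": [0,0,0],"fingers": -1},
    {"slide": [0.2,0.028,0],"delta_rot": [0,0,0],"fingers": -1},
    {"slide": [0.2,0.028,0],"delta_rot": [0,0,0],"fingers": -1},
    {"slide": [0.2,0.028,0],"delta_rot": [0,0,0],"fingers": -1},
    {"slide": [0.2,0.028,0],"delta_rot": [0,0,0],"fingers": -1},
    {"slide": [0.1,0.014,0],"delta_rot": [0,0,0],"fingers": -1},
  ],
)

```text
time_s: 8.9
tcp_pos: [0.4519, -0.1552, 0.1554]
eef_rot: [179.9, 0.0, -82.2]
contact_force: [-0.3, 0.8, -2.8]
gripper_width: 0.0084
gripper_force: 40.0
```

Run:
```python
from plant import r;from h import *;import cv2,pickle
c=wrist(r);s=c["state"];print(s["time_s"],s["tcp_pos"],s["eef_rot"],s["contact_force"],s["moment"])
d={"w":c,"top":r.capture("top"),"scene":r.capture("scene")};pickle.dump(d,open("c2.pkl","wb"))
up=lambda i,k:cv2.resize(i,None,fx=k,fy=k,interpolation=cv2.INTER_CUBIC)
a=up(d["top"]["image"][145:245,255:355],4);b=up(d["scene"]["image"][180:280,190:290],4)
cv2.imwrite("pics/ts2.png",np.hstack([a,b]));cv2.imwrite("pics/w2.png",c["image"])
```

```text
8.9 [ 0.45193297 -0.15523843  0.1553599 ] [ 1.79928951e+02  5.56516295e-03 -8.22133585e+01] [-0.34538062  0.82944303 -2.75398022] [ 0.20695655 -0.08158495  0.00399987]
```

View pics/ts2.png

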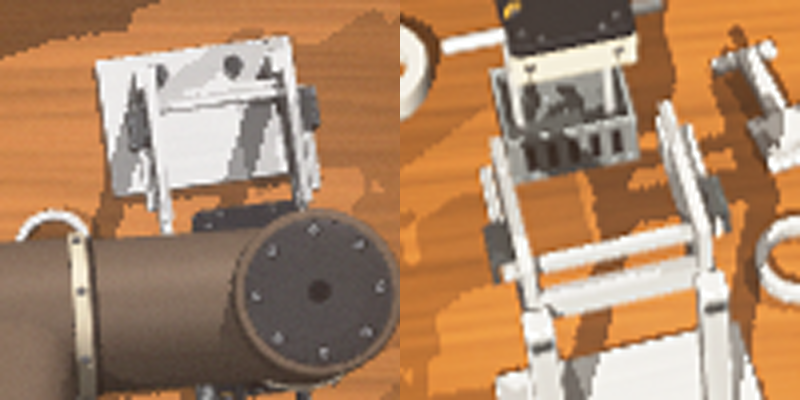

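View pics/w2.png

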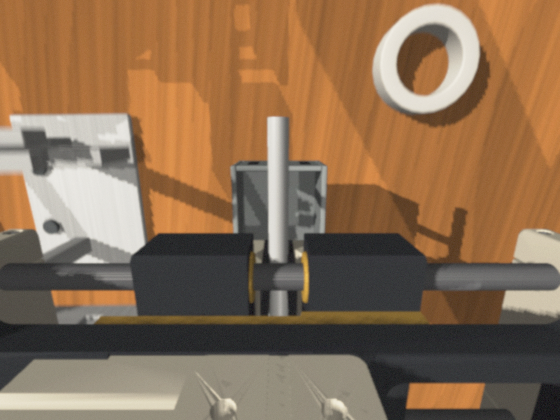

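The wrist view shows the foot plate's front edge from (131,113) to (148,270) and the −y hook plate at rows 130–165, ending near column 130. The bar is upright at column 279. I'll fit the bracket again with these points.

Run:
```python
import pickle;from h import *;from scipy.optimize import least_squares as ls;import cv2
d=pickle.load(open("c0.pkl","rb"));T,S=d["top"],d["scene"];w=pickle.load(open("c2.pkl","rb"))["w"]
print("foot corner",ray(w,(131,113),.008),"edge",ray(w,(148,270),.008),"side",ray(w,(12,115),.008))
a=ray(w,(131,113),.008);b=ray(w,(148,270),.008);c=ray(w,(12,115),.008)
print("yaw edge",np.degrees(np.arctan2(b[0]-a[0],-(b[1]-a[1]))) , "yaw side",np.degrees(np.arctan2(c[1]-a[1],c[0]-a[0])))
bar=[ray(w,(278.5,118),.175),ray(w,(279,235),.175)];print("bar",bar)
t=lambda a:np.array(a)/4+[175,145]; s=lambda a:np.array(a)/4+[205,190]
pt=t([(416,60),(607,37),(436,197)]);Lt=[(.165,.085,.008),(.165,-.085,.008),(.045,.085,.008)]
ps=s([(37,337),(72,490),(323,430),(283,285)]);Lz=[(.045,-.085,.008),(.165,-.085,.008),(.165,.085,.008),(.045,.085,.008)]
def f(p):
    q=proj(w,place(p,[(.045,-.085,.008),(.045,.0,.008),(.165,-.085,.008)]))
    e=q[1]-q[0];n=lambda P,A,D:(D[0]*(P[1]-A[1])-D[1]*(P[0]-A[0]))/np.hypot(*D)
    return np.r_[(proj(T,place(p,Lt))-pt).ravel(),(proj(S,place(p,Lz))-ps).ravel(),
      (q[0]-[131,113])*1.,n(np.array([148,270]),q[0],e),n(np.array([12,115]),q[0],q[2]-q[0])]
q=ls(f,[.557,-.14,.138],loss="soft_l1");print(q.x,np.degrees(q.x[2]),np.round(f(q.x),1));np.save("br.npy",q.x)
for z,x in((.193,-.02),(.165,-.032)):
  for sh in(.004,.014,.024,.034):print(z,sh,proj(w,place(q.x,[(x+sh,-.05,z),(x+sh,-.058,z)])).round(0).tolist())
cv2.imwrite("pics/w2c.png",cv2.resize(w["image"][90:230,0:220],None,fx=3.6,fy=3.6,interpolation=cv2.INTER_CUBIC))
```

```text
foot corner [ 0.60963956 -0.22290501  0.008     ] edge [ 0.58910931 -0.05172567  0.008     ] side [ 0.72797783 -0.20476814  0.008     ]
yaw edge -173.16094599173314 yaw side 8.713515036688966
bar [array([ 0.46168915, -0.23020741,  0.175     ]), array([ 0.45373129, -0.1741157 ,  0.175     ])]
[ 0.55551662 -0.14208044  0.1319159 ] 7.558224583894618 [-0.8 -0.5  0.2 -0.7 -1.5 -0.7 -1.6 -1.2 -2.6 -1.1 -0.9 -1.  -1.9 -1.5
 -1.7  2.3  0.2 -0.2]
0.193 0.004 [[67.0, 178.0], [63.0, 158.0]]
0.193 0.014 [[43.0, 177.0], [39.0, 158.0]]
0.193 0.024 [[19.0, 177.0], [15.0, 158.0]]
0.193 0.034 [[-5.0, 177.0], [-10.0, 158.0]]
0.165 0.004 [[129.0, 170.0], [127.0, 154.0]]
0.165 0.014 [[109.0, 169.0], [107.0, 154.0]]
0.165 0.024 [[90.0, 169.0], [87.0, 153.0]]
0.165 0.034 [[70.0, 169.0], [67.0, 153.0]]
```

View pics/w2c.png

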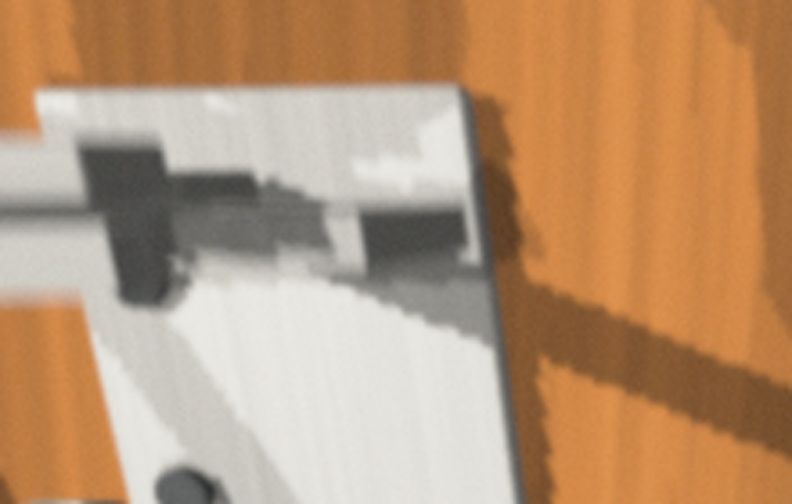

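From the wrist view, the head setting is about s ≈ 15–20 mm. The hooks' centre lies about 1.5 mm to tool +x of the bar, and the yaw matches. I'll shift sideways, approach the mouths, then advance in small steps while watching the force.

play_rows(
  rows=[
    {"slide": [0.01,-0.08,0],"delta_rot": [0,0,0],"fingers": -1},
    {"slide": [0,-0.14,0],"delta_rot": [0,0,0],"fingers": -1},
    {"slide": [0,-0.14,0],"delta_rot": [0,0,0],"fingers": -1},
    {"slide": [0,-0.1,0],"delta_rot": [0,0,0],"fingers": -1},
    {"slide": [0,-0.04,0],"delta_rot": [0,0,0],"fingers": -1},
    {"slide": [0,0,0],"delta_rot": [0,0,0],"fingers": -1},
    {"slide": [0,0,0],"delta_rot": [0,0,0],"fingers": -1},
  ],
)

```text
time_s: 9.93
tcp_pos: [0.5263, -0.1448, 0.156]
eef_rot: [180.0, 0.0, -82.1]
contact_force: [-0.3, 0.3, -3.0]
gripper_width: 0.009
gripper_force: 40.0
```

Run:
```python
from plant import r;from h import *;import cv2,pickle
c=wrist(r);s=c["state"];print(s["time_s"],s["tcp_pos"],s["eef_rot"],s["contact_force"],s["moment"])
d={"w":c,"scene":r.capture("scene")};pickle.dump(d,open("c3.pkl","wb"))
up=lambda i,k:cv2.resize(i,None,fx=k,fy=k,interpolation=cv2.INTER_CUBIC)
cv2.imwrite("pics/ws3.png",np.hstack([up(c["image"][60:260,100:300],2),up(d["scene"]["image"][180:280,190:290],4)]))
```

```text
9.925 [ 0.52634799 -0.14480559  0.15602633] [ 1.79978325e+02  8.61286997e-03 -8.21189248e+01] [-0.29147393  0.32298278 -2.96506398] [ 0.11116449  0.00512623 -0.00064751]
```

View pics/ws3.png

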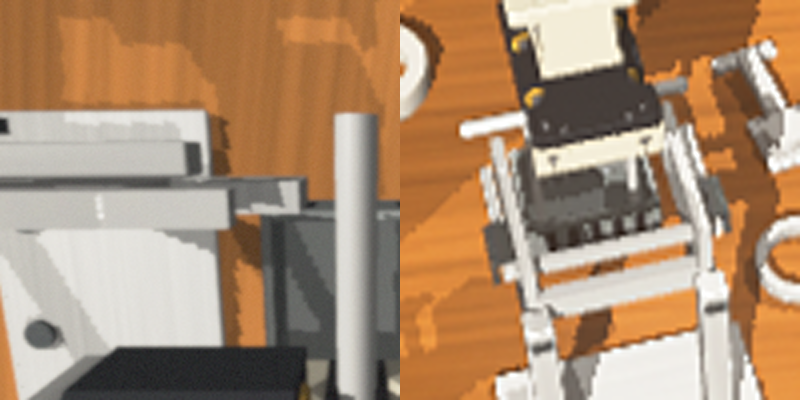

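The left half is the wrist view. It shows the roof's front edge at column 216 (rows 156–174), the ledge tip at columns 240–252 (rows 150–166), the keeper nose at column 195, and the bar end at row 117.5, column 278.

Run:
```python
import pickle;from h import *
w=pickle.load(open("c3.pkl","rb"))["w"];a=np.radians(7.9);U=np.array([np.cos(a),np.sin(a),0]);V=np.array([-np.sin(a),np.cos(a),0])
P=lambda n,u,v,z:print(n,(ray(w,(u,v),z)@U).round(4),(ray(w,(u,v),z)@V).round(4))
b=np.load("br.npy");o=np.array([b[0],b[1],0]);print("org",o@U,o@V,"tcp",w["state"]["tcp_pos"]@U,w["state"]["tcp_pos"]@V)
P("roof in",216,174,.193);P("roof out",216,156,.193)
P("ledge in",240,166.5,.165);P("ledge out",240,150,.165);P("ledge tip far",252,150,.165)
P("keeper",193,140,.181);P("bar end",278,117.5,.175);P("bar",279,200,.175)
```

```text
org 0.5307162838383447 -0.21708474526501617 tcp 0.5014499287671306 -0.21577497122443456
roof in 0.5272 -0.2681
roof out 0.5268 -0.2756
ledge in 0.5207 -0.2681
ledge out 0.5204 -0.2764
ledge tip far 0.5143 -0.2764
keeper 0.5392 -0.2817
bar end 0.5011 -0.2916
bar 0.5007 -0.2528
```

play_rows(
  rows=[
    {"slide": [0,-0.05,0],"delta_rot": [0,0,0],"fingers": -1},
    {"slide": [0,-0.05,0],"delta_rot": [0,0,0],"fingers": -1},
    {"slide": [0,-0.05,0],"delta_rot": [0,0,0],"fingers": -1},
    {"slide": [0,-0.04,0],"delta_rot": [0,0,0],"fingers": -1},
    {"slide": [0,-0.02,0],"delta_rot": [0,0,0],"fingers": -1},
    {"slide": [0,-0.02,0],"delta_rot": [0,0,0],"fingers": -1},
    {"slide": [0,-0.02,0],"delta_rot": [0,0,0],"fingers": -1},
    {"slide": [0,0,0],"delta_rot": [0,0,0],"fingers": -1},
  ],
)

```text
time_s: 11.02
tcp_pos: [0.5635, -0.1397, 0.1558]
eef_rot: [179.9, 0.0, -82.1]
contact_force: [-4.0, -0.4, -2.0]
gripper_width: 0.0089
gripper_force: 40.0
```

play_rows(
  rows=[
    {"slide": [0,-0.01,0],"delta_rot": [0,0,0],"fingers": -1},
    {"slide": [0,-0.01,0],"delta_rot": [0,0,0],"fingers": -1},
    {"slide": [0,-0.01,0],"delta_rot": [0,0,0],"fingers": -1},
    {"slide": [0,0,0],"delta_rot": [0,0,0],"fingers": -1},
  ],
)

```text
time_s: 11.52
tcp_pos: [0.5683, -0.139, 0.1558]
eef_rot: [180.0, 0.0, -82.1]
contact_force: [-3.9, -0.5, -3.7]
gripper_width: 0.0089
gripper_force: 40.0
```

play_rows(
  rows=[
    {"slide": [0,-0.01,0],"delta_rot": [0,0,0],"fingers": -1},
    {"slide": [0,-0.005,0],"delta_rot": [0,0,0],"fingers": -1},
    {"slide": [0,0,0],"delta_rot": [0,0,0],"fingers": -1},
  ],
)

```text
time_s: 11.9
tcp_pos: [0.5704, -0.1387, 0.1558]
eef_rot: [180.0, 0.0, -82.1]
contact_force: [-6.1, -1.0, -4.2]
gripper_width: 0.0088
gripper_force: 40.0
```

play_rows(
  rows=[
    {"slide": [0,-0.006,0],"delta_rot": [0,0,0],"fingers": -1},
    {"slide": [0,0,0],"delta_rot": [0,0,0],"fingers": -1},
  ],
)

```text
time_s: 12.15
tcp_pos: [0.5713, -0.1386, 0.1558]
eef_rot: [179.9, 0.0, -82.1]
contact_force: [-4.8, -0.8, -3.0]
gripper_width: 0.0084
gripper_force: 40.0
```

play_rows(
  rows=[
    {"slide": [0,-0.005,0],"delta_rot": [0,0,0],"fingers": -1},
    {"slide": [0,0,0],"delta_rot": [0,0,0],"fingers": -1},
  ],
)

```text
time_s: 12.4
tcp_pos: [0.5719, -0.1385, 0.1558]
eef_rot: [179.9, 0.0, -82.1]
contact_force: [-5.1, -0.6, -4.2]
gripper_width: 0.0087
gripper_force: 40.0
```

play_rows(
  rows=[
    {"slide": [0,-0.005,0],"delta_rot": [0,0,0],"fingers": -1},
    {"slide": [0,0,0],"delta_rot": [0,0,0],"fingers": -1},
  ],
)

```text
time_s: 12.65
tcp_pos: [0.5726, -0.1384, 0.1558]
eef_rot: [179.9, 0.0, -82.1]
contact_force: [-6.1, -0.1, -3.7]
gripper_width: 0.0086
gripper_force: 40.0
```

play_rows(
  rows=[
    {"slide": [0,-0.004,0],"delta_rot": [0,0,0],"fingers": -1},
    {"slide": [0,0,0],"delta_rot": [0,0,0],"fingers": -1},
  ],
)

```text
time_s: 12.9
tcp_pos: [0.5732, -0.1383, 0.1558]
eef_rot: [179.9, 0.0, -82.1]
contact_force: [-6.1, -0.7, -3.0]
gripper_width: 0.0084
gripper_force: 40.0
```

play_rows(
  rows=[
    {"slide": [0,-0.005,0],"delta_rot": [0,0,0],"fingers": -1},
    {"slide": [0,0,0],"delta_rot": [0,0,0],"fingers": -1},
  ],
)

```text
time_s: 13.15
tcp_pos: [0.5735, -0.1383, 0.1558]
eef_rot: [179.9, 0.0, -82.1]
contact_force: [-7.7, 0.1, -1.7]
gripper_width: 0.0091
gripper_force: 40.0
```

play_rows(
  rows=[
    {"slide": [0,-0.004,0],"delta_rot": [0,0,0],"fingers": -1},
    {"slide": [0,0,0],"delta_rot": [0,0,0],"fingers": -1},
  ],
)

```text
time_s: 13.4
tcp_pos: [0.5735, -0.1383, 0.1557]
eef_rot: [179.8, 0.0, -82.1]
contact_force: [-9.2, -0.9, -1.7]
gripper_width: 0.0086
gripper_force: 40.0
```

```bash
python3 -c "
from plant import r
s=r.get_state();print(s['tcp_pos'],s['eef_rot'],s['contact_force'],s['moment'])"
```

```text
[ 0.57354204 -0.13825623  0.15574334] [ 1.79829693e+02  2.03417695e-02 -8.21285302e+01] [-9.21357654 -0.87340247 -1.6830647 ] [0.04744196 3.16134275 0.07353153]
```

play_rows(
  rows=[
    {"slide": [0,-0.004,0],"delta_rot": [0,0,0],"fingers": -1},
    {"slide": [0,0,0],"delta_rot": [0,0,0],"fingers": -1},
    {"slide": [0,0,0],"delta_rot": [0,0,0],"fingers": -1},
  ],
)

```text
time_s: 13.78
tcp_pos: [0.5736, -0.1383, 0.1558]
eef_rot: [179.8, 0.0, -82.1]
contact_force: [-10.7, -0.1, 0.5]
gripper_width: 0.0087
gripper_force: 40.0
```

```bash
python3 -c "
from plant import r
s=r.get_state();print(s['tcp_pos'],s['eef_rot'],s['contact_force'],s['moment'])"
```

```text
[ 0.57360005 -0.13828073  0.15576102] [ 1.79780510e+02  2.50532992e-02 -8.21377583e+01] [-10.70713506  -0.11667836   0.49314148] [0.08258855 3.82779559 0.12580709]
```

The wall is met squarely: the position holds, about 10 N is resisted, and there's almost no yaw moment. I'll ease back about half a millimetre off the wall and lower.

play_rows(
  rows=[
    {"slide": [0,0.013,0],"delta_rot": [0,0,0],"fingers": -1},
    {"slide": [0,0,0],"delta_rot": [0,0,0],"fingers": -1},
    {"slide": [0,0,0.02],"delta_rot": [0,0,0],"fingers": -1},
    {"slide": [0,0,0.02],"delta_rot": [0,0,0],"fingers": -1},
    {"slide": [0,0,0],"delta_rot": [0,0,0],"fingers": -1},
  ],
)

```text
time_s: 14.4
tcp_pos: [0.5735, -0.1386, 0.1502]
eef_rot: [180.0, -0.0, -82.1]
contact_force: [-6.3, -1.0, -1.4]
gripper_width: 0.0088
gripper_force: 40.0
```

play_rows(
  rows=[
    {"slide": [0,0,0.02],"delta_rot": [0,0,0],"fingers": -1},
    {"slide": [0,0,0.01],"delta_rot": [0,0,0],"fingers": -1},
    {"slide": [0,0,0.01],"delta_rot": [0,0,0],"fingers": -1},
    {"slide": [0,0,0],"delta_rot": [0,0,0],"fingers": -1},
  ],
)

```text
time_s: 14.9
tcp_pos: [0.5728, -0.1383, 0.1432]
eef_rot: [179.9, 0.0, -82.1]
contact_force: [-5.2, -0.1, -9.1]
gripper_width: 0.0085
gripper_force: 40.0
```

play_rows(
  rows=[
    {"slide": [0,0,0.02],"delta_rot": [0,0,0],"fingers": -1},
    {"slide": [0,0,0],"delta_rot": [0,0,0],"fingers": -1},
  ],
)

```text
time_s: 15.15
tcp_pos: [0.5736, -0.1385, 0.1411]
eef_rot: [180.0, -0.0, -82.1]
contact_force: [-5.5, -1.5, -2.9]
gripper_width: 0.0085
gripper_force: 40.0
```

play_rows(
  rows=[
    {"slide": [0,0,0.02],"delta_rot": [0,0,0],"fingers": -1},
    {"slide": [0,0,0.01],"delta_rot": [0,0,0],"fingers": -1},
    {"slide": [0,0,0],"delta_rot": [0,0,0],"fingers": -1},
  ],
)

```text
time_s: 15.52
tcp_pos: [0.5737, -0.1386, 0.1369]
eef_rot: [180.0, -0.0, -82.1]
contact_force: [-5.4, -1.4, -1.0]
gripper_width: 0.0085
gripper_force: 40.0
```

play_rows(
  rows=[
    {"slide": [0,0.01,0],"delta_rot": [0,0,0],"fingers": -1},
    {"slide": [0,0.003,0],"delta_rot": [0,0,0],"fingers": -1},
    {"slide": [0,0,0],"delta_rot": [0,0,0],"fingers": -1},
  ],
)

```text
time_s: 15.9
tcp_pos: [0.5729, -0.1385, 0.137]
eef_rot: [-179.9, -0.0, -82.1]
contact_force: [-0.5, -0.2, -3.1]
gripper_width: 0.0088
gripper_force: 40.0
```

play_rows(
  rows=[
    {"slide": [0,0,0.01],"delta_rot": [0,0,0],"fingers": -1},
    {"slide": [0,0,0.007],"delta_rot": [0,0,0],"fingers": -1},
    {"slide": [0,0,0],"delta_rot": [0,0,0],"fingers": -1},
  ],
)

```text
time_s: 16.27
tcp_pos: [0.5718, -0.1386, 0.1339]
eef_rot: [180.0, -0.0, -82.1]
contact_force: [-0.3, 0.1, -2.8]
gripper_width: 0.0091
gripper_force: 40.0
```

play_rows(
  rows=[
    {"slide": [0,-0.005,0.004],"delta_rot": [0,0,0],"fingers": -1},
    {"slide": [0,0,0.004],"delta_rot": [0,0,0],"fingers": -1},
    {"slide": [0,0,0],"delta_rot": [0,0,0],"fingers": -1},
  ],
)

```text
time_s: 16.65
tcp_pos: [0.5727, -0.1385, 0.1328]
eef_rot: [-180.0, -0.0, -82.1]
contact_force: [-0.2, -0.3, -3.7]
gripper_width: 0.0087
gripper_force: 40.0
```

play_rows(
  rows=[
    {"slide": [0,0,0.004],"delta_rot": [0,0,0],"fingers": -1},
    {"slide": [0,0,0],"delta_rot": [0,0,0],"fingers": -1},
  ],
)

```text
time_s: 16.9
tcp_pos: [0.5727, -0.1385, 0.1327]
eef_rot: [-180.0, -0.0, -82.1]
contact_force: [-1.3, 1.2, 1.9]
gripper_width: 0.0087
gripper_force: 40.0
```

play_rows(
  rows=[
    {"slide": [0,0,0.002],"delta_rot": [0,0,0],"fingers": -1},
    {"slide": [0,0,0],"delta_rot": [0,0,0],"fingers": -1},
    {"slide": [0,0,0],"delta_rot": [0,0,0],"fingers": -1},
  ],
  squeeze=8,
)

```text
time_s: 17.27
tcp_pos: [0.5727, -0.1385, 0.1325]
eef_rot: [-180.0, -0.0, -82.1]
contact_force: [-2.2, 1.8, 4.7]
gripper_width: 0.0094
gripper_force: 8.0
```

play_rows(
  rows=[
    {"slide": [0,0,0],"delta_rot": [0,0,0],"fingers": -0.7},
    {"slide": [0,0,0],"delta_rot": [0,0,0],"fingers": -0.5},
    {"slide": [0,0,0],"delta_rot": [0,0,0],"fingers": -0.3},
    {"slide": [0,0,0],"delta_rot": [0,0,0],"fingers": -0.3},
    {"slide": [0,0,0],"delta_rot": [0,0,0],"fingers": -0.3},
  ],
)

```text
time_s: 17.9
tcp_pos: [0.5726, -0.1385, 0.1319]
eef_rot: [180.0, -0.0, -82.1]
contact_force: [-0.1, 0.2, 1.0]
gripper_width: 0.0305
gripper_force: 0.0
```

Released. I'll go straight up, then back, and check.

play_rows(
  rows=[
    {"slide": [0,0,-0.05],"delta_rot": [0,0,0],"fingers": -0.3},
    {"slide": [0,0,-0.1],"delta_rot": [0,0,0],"fingers": -0.3},
    {"slide": [0,0,-0.2],"delta_rot": [0,0,0],"fingers": -0.3},
    {"slide": [0,0,-0.2],"delta_rot": [0,0,0],"fingers": -0.3},
    {"slide": [0,0,-0.2],"delta_rot": [0,0,0],"fingers": -0.3},
    {"slide": [0,0,-0.2],"delta_rot": [0,0,0],"fingers": -0.3},
    {"slide": [0,0,-0.1],"delta_rot": [0,0,0],"fingers": -0.3},
  ],
)

```text
time_s: 18.77
tcp_pos: [0.5732, -0.1386, 0.2924]
eef_rot: [-179.8, -0.0, -82.1]
contact_force: [-0.4, 1.0, -0.5]
gripper_width: 0.0307
gripper_force: 0.0
```

play_rows(
  rows=[
    {"slide": [-0.1,0.1,0],"delta_rot": [0,0,0],"fingers": -0.3},
    {"slide": [-0.3,0.1,0],"delta_rot": [0,0,0],"fingers": -0.3},
    {"slide": [-0.3,0.1,0],"delta_rot": [0,0,0],"fingers": -0.3},
    {"slide": [-0.3,0.1,0],"delta_rot": [0,0,0],"fingers": -0.3},
    {"slide": [-0.3,0.1,0],"delta_rot": [0,0,0],"fingers": -0.3},
    {"slide": [-0.1,0,0],"delta_rot": [0,0,0],"fingers": -0.3},
    {"slide": [0,0,0],"delta_rot": [0,0,0],"fingers": -0.3},
    {"slide": [0,0,0],"delta_rot": [0,0,0],"fingers": -0.3},
  ],
)

```text
time_s: 19.77
tcp_pos: [0.4697, 0.0587, 0.2893]
eef_rot: [180.0, -0.0, -82.1]
contact_force: [-0.5, -0.4, -0.1]
gripper_width: 0.0305
gripper_force: 0.0
```

Run:
```python
from plant import r;from h import *;import cv2,pickle
d={n:r.capture(n) for n in("top","scene")};pickle.dump(d,open("c4.pkl","wb"));s=r.get_state();print(s["time_s"],s["tcp_pos"],s["contact_force"])
up=lambda i,k:cv2.resize(i,None,fx=k,fy=k,interpolation=cv2.INTER_CUBIC)
cv2.imwrite("pics/ts4.png",np.hstack([up(d["top"]["image"][145:245,265:365],4),up(d["scene"]["image"][195:295,195:295],4)]))
```

```text
19.875 [0.46975428 0.0584468  0.28917763] [-0.04026424  0.63925023 -0.00125736]
```

View pics/ts4.png

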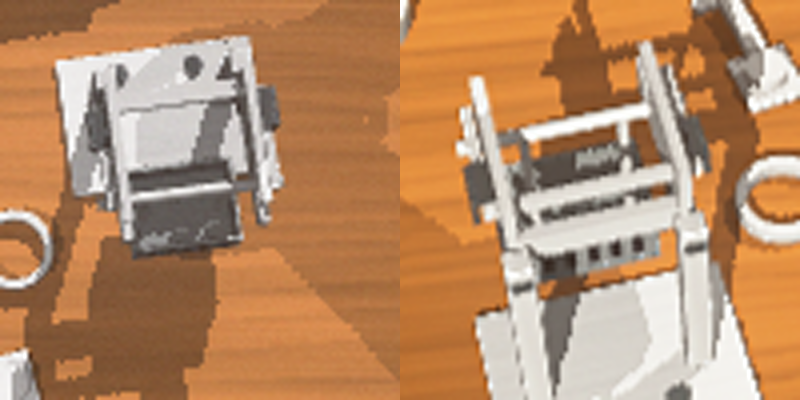

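The caddy hangs on both hooks, with the bar spanning them centrally (top crop (122–250,190)). I'll wait for it to settle, confirm it's still, and hand in.

play_rows(
  rows=[
    {"slide": [0,0,0],"delta_rot": [0,0,0],"fingers": -0.3},
    {"slide": [0,0,0],"delta_rot": [0,0,0],"fingers": -0.3},
    {"slide": [0,0,0],"delta_rot": [0,0,0],"fingers": -0.3},
    {"slide": [0,0,0],"delta_rot": [0,0,0],"fingers": -0.3},
    {"slide": [0,0,0],"delta_rot": [0,0,0],"fingers": -0.3},
    {"slide": [0,0,0],"delta_rot": [0,0,0],"fingers": -0.3},
    {"slide": [0,0,0],"delta_rot": [0,0,0],"fingers": -0.3},
    {"slide": [0,0,0],"delta_rot": [0,0,0],"fingers": -0.3},
  ],
)

```text
time_s: 20.88
tcp_pos: [0.4695, 0.0593, 0.2894]
eef_rot: [180.0, -0.0, -82.1]
contact_force: [0.3, 0.6, 0.6]
gripper_width: 0.0309
gripper_force: 0.0
```

Run:
```python
from plant import r;import numpy as np,pickle,time
f=lambda:r.capture("scene")["image"][195:295,195:295].astype(int)
o=pickle.load(open("c4.pkl","rb"))["scene"]["image"][195:295,195:295].astype(int)
a=f();[f() for _ in range(4)];b=f()
print([(np.abs(x-y).max(2)>40).sum() for x,y in((o,a),(a,b))])
```

```text
[np.int64(0), np.int64(0)]
```

```bash
python3 -c "
from plant import r
print(r.close_job())"
```

```text
the job is handed in; nothing more can be done
None
```

The caddy hangs by its bar at the bottom of both hook throats, centred and level as far as the pictures show. It was still in pictures a second apart, with the arm clear; the job is handed in at about 21 s, and push force peaked near 11 N in the readings.

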